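Mix a sample vial and read it with the shutter held open

ROBOT

A 7-joint arm with a two-finger parallel gripper is mounted at the origin on the work surface. World frame = base frame: x ahead of the robot, y to its left, z up, the work surface at z = 0. Lengths are in m, angles in rad, forces in N, time in s.
With the tool pointing down it reaches from about 0.4 to 0.85 m from the base axis. Payload 10.4 kg.
Tool frame: the origin (TCP) lies at the very end of the fingers, on their centre line; the grasp point (between the pads) lies 19 mm behind it; z points along the fingers, y is the direction in which the jaws open and shut (so a half turn about z gives the same grasp; the last joint's range is limited). The gripper opens to 87 mm and grips with 3 to 60 N. Pads are 19 mm wide; open, the fingers measure 117 mm over their backs; the gripper's body (75 mm by 190 mm) begins 51 mm behind the grasp point.
Start: joints at [-1.351, 0.332, -0.065, 1.46, 0.022, 1.35, -0.088], TCP at [0.15, 0.607, 0.223] pointing down, gripper open.
Joint ranges: [-2.6, 2.6], [-0.5, 2.12], [-1.47, 1.34], [0.16, 2.42], [-1.27, 4.41], [0.06, 2.06], [-2.6, 2.6]. Speed limits (rad/s): [2.22, 2.22, 2.79, 2.79, 3.14, 3.14, 3.14].

INTERFACE

Orientations are given as a unit quaternion [x, y, z, w].
In Python, from bench import read_state, imaging, r gives the robot as it stands. The module is installed in compiled form; this text tells all that it offers.
- The arm moves only by the tool move_arm, never from a script. Its argument "series" is a list of rows, each a list of 4 numbers: the shift along the tool's x, y, z in m, then the turn about the tool's z in rad. In form: [[x, y, z, roll], ...]. A call has 1 to 20 rows; each row is the pose to reach, as a shift and turn from the pose commanded when the call began, along the tool's axes at that moment; what a row does not reach only later rows make up. A row lasts 1/10 s, in which the tool goes at most 50 mm and 8.59 degrees, less where a joint would pass 70% of its speed; a pose out of reach is approached as far as the arm can. A call with a gripper value outside its range is refused whole. "claw" is the gripper's target within -1 to 1 (fully open at 1, half-way at 0, shut at -1), set as the call begins (left out, the last holds). The fingers move at their own pace and stop on an object; "newtons" is the grip in N (left out, the last holds). Time passes only in rows, so rows that repeat a pose let the fingers close. It gives the time, the measured TCP pose, the force and the opening at its end, in the units of the state.
- read_state(): the state, without advancing time (a new reading comes with each control period).
- imaging.camera(name): name is "scene" or "top"; returns (picture, depth): 384x512x3 uint8, red, green, blue; 384x512 float32, m along the optical axis (not along the pixel's ray), 0 where there is no reading.
- imaging.get_calibration(name): a dict with "camera_matrix" (3x3 intrinsics, pixels), "R" (3x3) and "t" (3): a world point X has camera coordinates R X + t. Camera axes: x right, y down, z forward; pixel columns grow to the right and rows downward; lengths in m; the calibration is good to about 2 mm. A picture is of the moment at which its call begins. get_calibration takes no time and is no camera call.
- r.close_job(): hands the job in, once; it reports no verdict.
The state is a dict: "time": time; "joint_positions": joint angles; "joint_vel": joint speeds; "joint_torque": joint torques, N m; "ee_pos": TCP position; "eef_rot": TCP orientation; "ft_force": force on the tool from outside, world axes, zero at the start; "torque": the same for the moment, N m; "width": finger opening in m.
Only numpy, scipy, OpenCV 4.12 (cv2) and the standard library are available. Lean on these libraries where they do the work, as an engineer would, in place of code of your own. Each camera call takes 0.05 s, during which the arm holds its last target.

TASK

Take the sample vial by its cap, press its foot down into the rubber cup of the vortex mixer until the cup is fully depressed and keep it down for about a second, then stand the vial fully home in the photometer's well and let go of it. Then pull the photometer's spring-return shutter tab out until its pointer lines up with the line on the index clip, and finish holding it there: the program ends with the tab still held, because it springs back when released. Leave the other things on the bench where they stand.

Things in the scene. Friction and masses are not known exactly. Their poses are not given: they have to be found in the camera images.
- vial: Sample vial: loose, straight clear glass cylinder 28 mm in diameter, 60 mm tall, pale cloudy filling, with a white flat cap 30 mm in diameter, 20 mm tall, on it (80 mm in all, 40 to 85 g). Stands upright on the bench in one of three places in a row; the dropper bottle and the jar take the other two. Origin at the centre of its underside, z along its axis to the cap.
- mixer: Vortex mixer, fixed to the bench: white box 120 mm (x) by 110 mm (y), 53 mm high, with a round grey collar on top up to 67 mm and the rubber cup above its centre. Origin at the centre of its underside, z up; its switches face -x.
- cup_floor (a point): Centre of the inner floor of the mixer's black rubber cup, 86 mm above the bench when up; moves down with the cup. The cup is open at the top, about 36 mm across at its floor and 42 mm at its mouth, its rim 8 mm above this point, outer diameter 54 mm.
- mixer_cup (a joint): How far the sprung cup is pressed down: 0 up, 0.008 m fully down against a hard stop. It takes about 2 N to start it and about 8 N fully down; it springs back up by itself.
- photometer: Photometer, fixed: white rear block 120 mm (x) by 160 mm, 80 mm high (x -20 to +100 mm), with the well and a dark display in its top; before it a grey deck, 40 mm high (x -165 to -20 mm), with the shutter slide and a paper scale strip. Origin on the bench, midway across; x points from deck to block, z up. Well axis at x 35, y -40 mm; slide at y +35 mm.
- well_floor (a point): Centre of the floor of the round upright well in the photometer's block, 35 mm above the bench. The well is 33 mm in diameter and 45 mm deep, its mouth 80 mm above the bench, with a 3 mm chamfer: 35 mm of a seated vial stand out of it. Its axes are those of the photometer.
- shutter (a joint): How far the shutter slide is pulled out: 0 closed (pushed home by its spring), growing as it moves along the photometer's -x axis, up to 0.075 m at its stop. The spring pulls it back with about 3 N at 0 and 8 N at the stop.
- shutter_tab (a point): Centre of the top face of the shutter's tab, 95 mm above the bench: an upright black block 16 mm thick (along the pull), 26 mm wide (across it), 49 mm tall, on a flat steel foot (24 by 32 mm, 6 mm thick) that slides on the deck. Closed, it has a gap of 32 mm to the block behind it. Moves with the slide; axes are the photometer's.
- shutter_pointer (a point): Tip of the thin steel pointer bar (3 mm wide), which sticks out 35 mm from the tab's centre towards the photometer's -y, just above the deck over the scale strip. Same x (photometer axes) as the tab's centre; moves with the slide.
- index_clip: Small aluminium index clip, fixed on the scale strip at the opening wanted today (35 to 60 mm of slide travel): 10 mm (x) by 22 mm (y), with a thin black ridge, 2 mm wide, along y across its middle, the line for the pointer; 6 mm high. Origin under that line, on the deck; axes are the photometer's. The pointer passes freely; lined up when both have the same x in these axes.
- dropper: Bystander: amber glass dropper bottle, 36 mm in diameter, with a narrow neck and rubber bulb, 97 mm tall in all. Origin at the centre of its underside.
- jar: Bystander: squat jar with a paper band and a white cap, 48 mm in diameter, 55 mm tall. Origin at the centre of its underside.
- beaker: Bystander: empty clear glass beaker, 60 mm in diameter at the rim, 85 mm tall, between mixer and photometer. Origin at the centre of its underside.
- spatula: Bystander: thin double-ended steel laboratory spatula 170 mm long, 5 mm high, lying flat on the bench in front of the vessels. Origin under its middle.
- spray: Bystander: white spray bottle, 66 mm in diameter, 200 mm tall. Origin at the centre of its underside.
- dishes: Bystander: stack of flat round dishes, 88 mm in diameter, 35 mm high. Origin at the centre of its underside.
There are look-alikes about, which are no part of the job. Leave any turquoise look-alike of the vial alone. Leave any purple or red look-alike of the mixer alone.

How it is judged:
By the outcome, as a careful person would: the job done as asked, in the order asked, and still so for the second after the job is handed in, while the arm keeps its last pose, push and grip.
It also fails if it takes over 51 s, if anything falls off the work surface, if the arm or the gripper's body presses on something with over 40 N, if the wrist force passes 120 N, or if a joint passes its speed limit or range.

## Working session

There is one attempt and no reset: what is moved stays moved. The work goes in short steps, Python scripts to look and compute and a tool call to move; the robot and the scene stay as the last step left them, time stands still between calls to the robot, and variables do not carry over. Pictures are saved under pics/ and viewed, and the job is handed in when it is done.

Besides the shell and the picture viewer there is one more tool, called after "Emit:" as name(argument=value, ...), one argument or row to a line, values as JSON. move_arm: Moves the arm, as the interface text tells. Its arguments: {"type":"object","properties":{"series":{"type":"array","items":{"type":"array","items":{"type":"number"}}},"claw":{"type":"number"},"newtons":{"type":"number"}},"required":["series"]}

```bash
mkdir -p pics; python3 - <<'E'
from bench import read_state, imaging, r
import cv2,numpy as np
print(read_state())
for n in("scene","top"):
    p,d=imaging.camera(n); cv2.imwrite(f"pics/{n}0.png",p[:,:,::-1]); np.savez(f"{n}0.npz",p=p,d=d)
    print(n,imaging.get_calibration(n))
E
```

```text
{'time': 0.0, 'joint_positions': array([-1.35061705,  0.33285039, -0.0646884 ,  1.46092907,  0.02155015,
        1.34988326, -0.08846467]), 'joint_vel': array([-0.00081422, -0.00083262,  0.0001287 , -0.00066186,  0.00142171,
        0.00122119,  0.0012103 ]), 'joint_torque': array([-2.31500826e-04, -6.23279500e+01,  2.43067770e-02, -3.89893878e+01,
       -6.14180812e-02,  3.99849960e-02,  1.32911555e-04]), 'ee_pos': array([0.15015534, 0.60630577, 0.22177315]), 'eef_rot': array([ 1.21074762e-01,  9.92643152e-01, -6.84731738e-04, -7.41534396e-05]), 'ft_force': array([ 0.94547994,  0.17741382, -0.14525519]), 'torque': array([0.03301253, 0.00420931, 0.0285847 ]), 'width': 0.0870474111057469}
scene {'camera_matrix': array([[421.44693659,   0.        , 262.44846619],
       [  0.        , 421.44693659, 193.99773143],
       [  0.        ,   0.        ,   1.        ]]), 'R': array([[ 0.89723764,  0.44126472, -0.01581357],
       [ 0.36658134, -0.76438953, -0.53040246],
       [-0.24613563,  0.47010009, -0.84759847]]), 't': array([-0.49327984, -0.0839052 ,  1.23853465])}
top {'camera_matrix': array([[444.99686131,   0.        , 253.8599284 ],
       [  0.        , 444.99686131, 187.9786074 ],
       [  0.        ,   0.        ,   1.        ]]), 'R': array([[-0.01734691, -0.99976458,  0.01303345],
       [-0.99385157,  0.0158157 , -0.10958524],
       [ 0.10935331, -0.01485428, -0.99389195]]), 't': array([0.06552925, 0.51302196, 1.38958744])}
```

View pics/scene0.png

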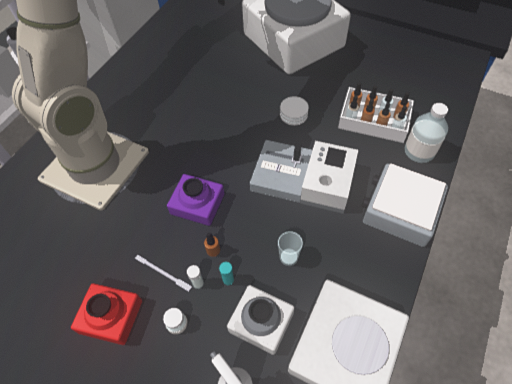

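View pics/top0.png

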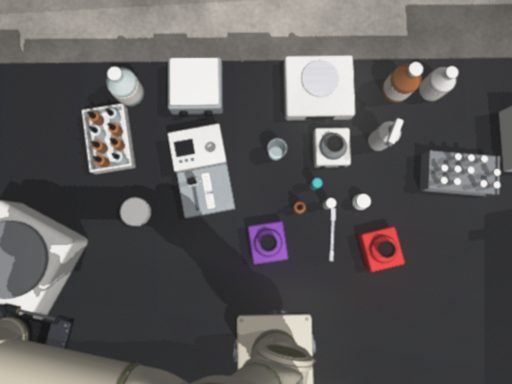

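The scene view shows the vial (white cap) at about (195,277), the turquoise look-alike at (227,272), the white mixer at (262,318) and the photometer at (305,175). The top view has the same things at (331,203), (317,184), (332,146) and (202,170). Next I'll enlarge both.

```bash
cat >h.py <<'E'
import numpy as np,cv2
from bench import imaging
C={n:imaging.get_calibration(n) for n in("scene","top")}
def ray(n,u,v):
    c=C[n];K=c["camera_matrix"];R=c["R"];t=c["t"]
    return -R.T@t, R.T@np.linalg.solve(K,[u,v,1.])
def plane(n,u,v,z):
    o,d=ray(n,u,v); return o+d*(z-o[2])/d[2]
def depthpt(n,u,v,D):
    o,d=ray(n,u,v); return o+d*D
def cross(a,b):
    (o1,d1),(o2,d2)=ray("scene",*a),ray("top",*b)
    s=np.linalg.lstsq(np.c_[d1,-d2],o2-o1,rcond=None)[0]
    p,q=o1+d1*s[0],o2+d2*s[1]; return (p+q)/2,np.linalg.norm(p-q)
def proj(n,X):
    c=C[n];q=c["camera_matrix"]@(c["R"]@np.array(X)+c["t"]);return q[:2]/q[2]
E
python3 - <<'E'
import numpy as np,cv2
def crop(n,x,y,w,h,s,o):
    p=np.load(f"{n}0.npz")["p"][y:y+h,x:x+w,::-1]
    cv2.imwrite(o,cv2.resize(p,None,fx=s,fy=s,interpolation=cv2.INTER_CUBIC))
crop("top",160,115,85,110,6,"pics/top_ph.png")   
crop("top",280,120,100,95,6,"pics/top_v.png")
crop("scene",245,135,120,80,6,"pics/sc_ph.png")
crop("scene",150,225,150,130,5,"pics/sc_v.png")
E
```

```text
(no output)
```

View pics/top_ph.png

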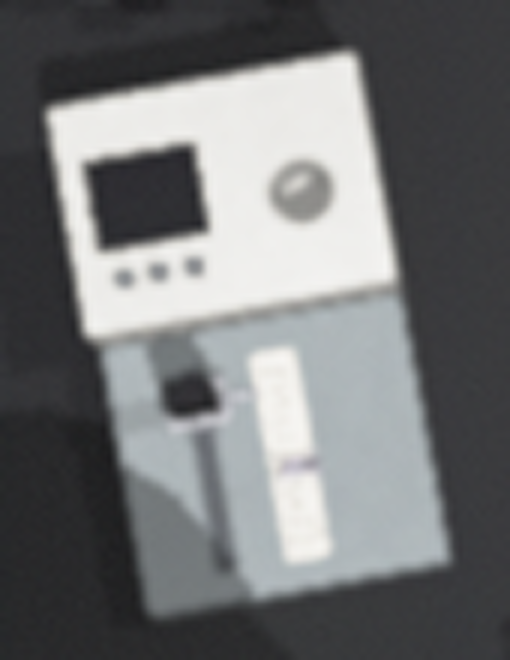

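View pics/top_v.png

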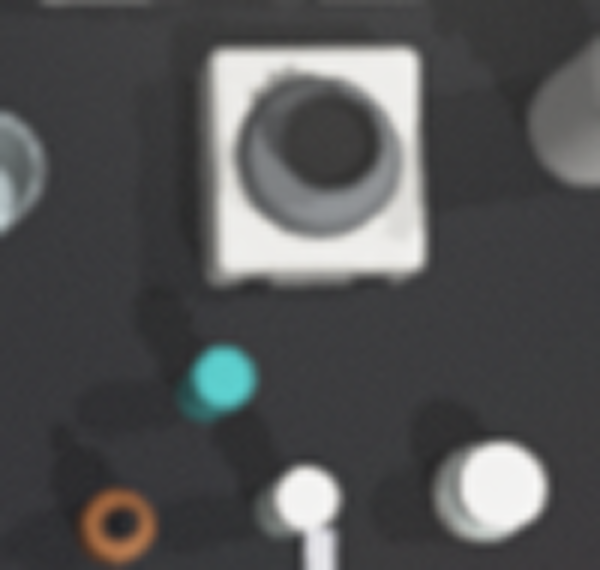

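View pics/sc_ph.png

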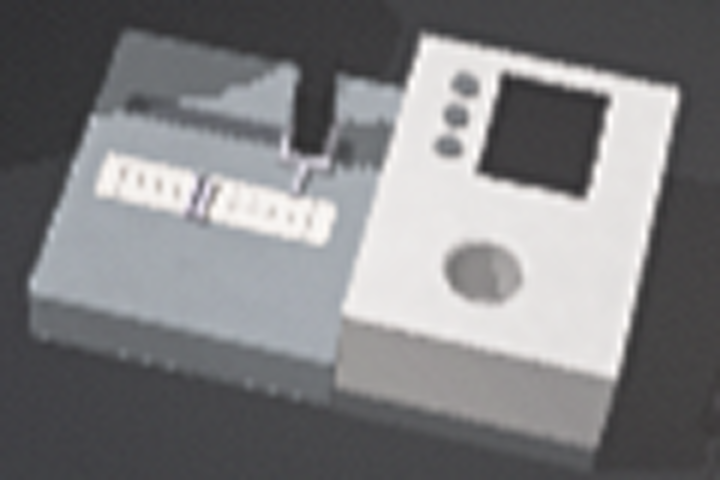

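View pics/sc_v.png

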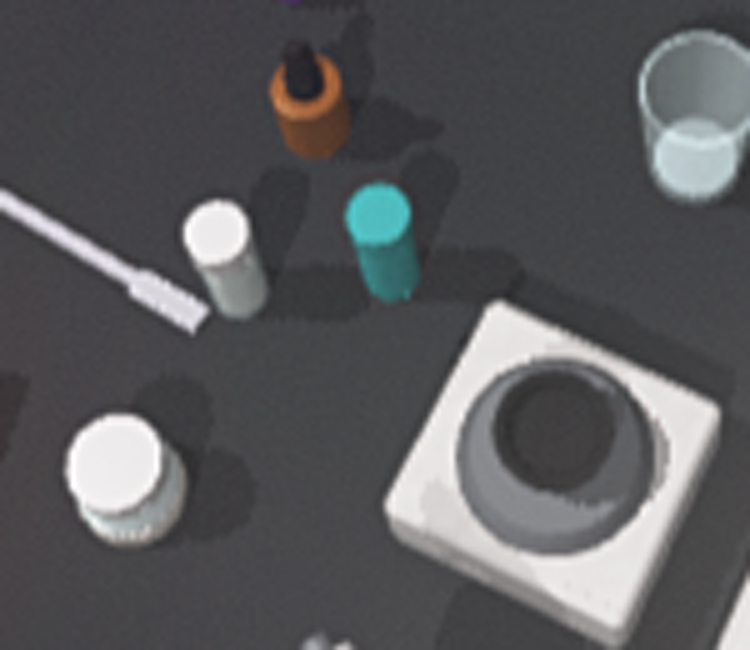

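```bash
cat > m.py <<'E'
import numpy as np,cv2
from h import *
def load(n,s="0"):
    f=np.load(f"{n}{s}.npz");return f["p"],f["d"]
def blob(n,mask,seed,s=""):
    k,l,st,c=cv2.connectedComponentsWithStats(mask.astype(np.uint8))
    i=l[seed[1],seed[0]]; 
    if i==0:print("seed miss",n,seed);return None
    m=(l==i);cn=max(cv2.findContours(m.astype(np.uint8),0,1)[0],key=len)
    e=cv2.fitEllipse(cn) if len(cn)>=5 else None
    return m,c[i],st[i],e,cn
E
python3 - <<'E'
from m import *
for n in("scene","top"):
    p,d=load(n);h=cv2.cvtColor(p,cv2.COLOR_RGB2HSV)
    V=h[...,2].astype(int);S=h[...,1]
    seeds={"vial":{"scene":(193,271),"top":(331,203)}[n],"jar":{"scene":(174,318),"top":(363,201)}[n]}
    for k,s in seeds.items():
        for th in (180,200,215):
            b=blob(n,(V>th)&(S<60),s)
            if b: print(n,k,th,b[2],b[3],"d",d[s[1],s[0]],depthpt(n,*s,d[s[1],s[0]]))
    # well
    s={"scene":(325,180),"top":(210,146)}[n]
    print(n,"well px",p[s[1]-6:s[1]+7:3,s[0]].tolist(), d[s[1],s[0]])
    # mixer cup
    s={"scene":(261,311),"top":(335,143)}[n]
    print(n,"cup px",p[s[1]-12:s[1]+13:4,s[0]].tolist(),p[s[1],s[0]-16:s[0]+17:4].tolist(),"pt",depthpt(n,*s,d[s[1],s[0]]))
E
```

```text
scene vial 180 [187 265  13  13 123] ((192.68370056152344, 271.2671203613281), (11.391173362731934, 11.978127479553223), 46.013511657714844) d 0.9747654 [ 0.45943695 -0.17748323  0.07934246]
scene vial 200 [187 265  12  13 118] ((192.5868377685547, 271.18328857421875), (10.810729026794434, 12.05459213256836), 38.35981369018555) d 0.9747654 [ 0.45943695 -0.17748323  0.07934246]
scene vial 215 [187 266  12  12 114] ((192.56729125976562, 271.21844482421875), (10.42866325378418, 12.052605628967285), 49.55874252319336) d 0.9747654 [ 0.45943695 -0.17748323  0.07934246]
scene jar 180 [163 308  19  25 316] ((172.32644653320312, 318.53485107421875), (17.05942153930664, 22.94146156311035), 9.475809097290039) d 0.94356275 [ 0.47004757 -0.28472979  0.05359254]
scene jar 200 [164 308  18  24 293] ((172.2882080078125, 318.0228271484375), (16.396465301513672, 22.15727424621582), 17.019943237304688) d 0.94356275 [ 0.47004757 -0.28472979  0.05359254]
scene jar 215 [164 308  18  23 278] ((172.2610321044922, 317.91607666015625), (16.300643920898438, 21.228191375732422), 22.707897186279297) d 0.94356275
[... 1253 characters left out ...]
 (12.599226951599121, 13.809338569641113), 1.1763877868652344) d 1.3917521 [ 0.46484518 -0.28324924  0.05320009]
top jar 215 [357 194  13  14 139] ((363.1807556152344, 200.78726196289062), (12.182658195495605, 12.755168914794922), 155.3345489501953) d 1.3917521 [ 0.46484518 -0.28324924  0.05320009]
top well px [[231, 230, 227], [164, 163, 160], [170, 169, 165], [143, 143, 140], [213, 211, 206]] 1.4230379
top cup px [[235, 234, 231], [78, 77, 77], [65, 64, 63], [63, 62, 61], [61, 60, 60], [86, 88, 88], [143, 147, 149]] [[153, 153, 150], [114, 115, 117], [66, 66, 66], [63, 62, 62], [63, 62, 61], [63, 61, 60], [96, 96, 97], [215, 213, 209], [61, 60, 61]] pt [ 0.64419966 -0.1962133   0.08354953]
```

```bash
python3 - <<'E'
from m import *
def cloud(n,s="0"):
    p,d=load(n,s);v,u=np.indices(d.shape);c=C[n];K=c["camera_matrix"]
    X=np.stack([(u-K[0,2])/K[0,0]*d,(v-K[1,2])/K[1,1]*d,d],-1)
    return (X-c["t"])@c["R"],p,d
def rect(pts):
    r=cv2.minAreaRect((pts[:,:2]*1000).astype(np.float32));return r, cv2.boxPoints(r).round(1).tolist()
for n in("scene","top"):
    W,p,d=cloud(n);x,y,z=W[...,0],W[...,1],W[...,2];h=cv2.cvtColor(p,cv2.COLOR_RGB2HSV);V=h[...,2];S=h[...,1]
    def near(cx,cy,r):return (abs(x-cx)<r)&(abs(y-cy)<r)&(d>0)
    for k,(cx,cy,r,z0,z1) in dict(vial=(.459,-.177,.03,.07,.09),jar=(.467,-.284,.04,.048,.06),).items():
        m=near(cx,cy,r)&(z>z0)&(z<z1)&(V>190)&(S<50);q=W[m]
        lo,hi=q.min(0),q.max(0);print(n,k,m.sum(),"mean",q.mean(0).round(4),"mid",((lo+hi)/2).round(4),"ext",(hi-lo).round(4),np.median(q[:,2]))
    m=near(.64,-.19,.1)&(z>.045)&(z<.06)&(V>170);q=W[m];print(n,"mixer",len(q),rect(q),np.median(q[:,2]))
    m=near(.64,-.19,.045)&(z>.08)&(z<.1);q=W[m];print(n,"cup",len(q),q.mean(0),((q.min(0)+q.max(0))/2),np.ptp(q,0))
    # photometer
    pc=depthpt(n,*{"scene":(325,180),"top":(205,155)}[n],d[{"scene":180,"top":155}[n],{"scene":325,"top":205}[n]])
    m=near(pc[0],pc[1],.2)&(z>.072)&(z<.088)&(V>170)&(S<40);q=W[m];
    k,l,st,cc=cv2.connectedComponentsWithStats(m.astype(np.uint8));i=1+st[1:,4].argmax();q=W[l==i]
    print(n,"block",len(q),rect(q),np.median(q[:,2]),pc)
    for nm,a in dict(drop={"scene":(212,240),"top":(299,208)},teal={"scene":(226,267),"top":(317,183)},spray={"scene":(225,370),"top":(395,130)},beaker={"scene":(290,242),"top":(278,148)}).items():
        u,v=a[n];print(n,nm,W[v,u].round(3))
E
```

```text
scene vial 121 mean [ 0.4594 -0.1787  0.0806] mid [ 0.4585 -0.1783  0.0787] ext [0.0291 0.0272 0.0136] 0.08076129180541737
scene jar 280 mean [ 0.4665 -0.2848  0.0556] mid [ 0.4659 -0.2842  0.0559] ext [0.0433 0.0409 0.008 ] 0.055829607090631256
scene mixer 1214 (((641.6464233398438, -196.11236572265625), (117.52429962158203, 107.0993881225586), 0.024683907628059387), [[582.9000244140625, -142.60000610351562], [582.9000244140625, -249.6999969482422], [700.4000244140625, -249.60000610351562], [700.4000244140625, -142.5]]) 0.05360753527941611
scene cup 472 [ 0.64145652 -0.19370881  0.09013417] [ 0.64176777 -0.19477344  0.08944655] [0.05181399 0.05214061 0.01699826]
scene block 1763 (((638.4774780273438, 231.93023681640625), (120.23204803466797, 163.81748962402344), 10.013007164001465), [[565.0, 302.1000061035156], [593.5, 140.8000030517578], [711.9000244140625, 161.6999969482422], [683.4000244140625, 323.0]]) 0.08081384967807766 [0.63615064 0.20804355 0.05273132]
scene drop [ 0.456 -0.085  0.068]
scene teal [ 0.524 -0.136  0.081]
scene spray [ 0.649 -0.345  0.199]
scene beaker [0.624 0
[... 426 characters left out ...]
7929688, -248.6999969482422], [740.2000122070312, -140.5], [583.7999877929688, -139.1999969482422]]) 0.053459880132991036
top cup 225 [ 0.64380384 -0.19396735  0.08992119] [ 0.64243243 -0.19411249  0.09040139] [0.05171243 0.05078181 0.01872748]
top block 1559 (((639.7962036132812, 233.89315795898438), (121.13146209716797, 159.55381774902344), 9.87021255493164), [[566.5, 302.1000061035156], [593.7999877929688, 144.89999389648438], [713.0999755859375, 165.6999969482422], [685.7999877929688, 322.8999938964844]]) 0.08072610051595644 [0.61234725 0.20645799 0.08416298]
top drop [ 0.444 -0.079  0.081]
top teal [ 0.521 -0.137  0.078]
top spray [ 0.655 -0.345  0.2  ]
top beaker [ 0.647 -0.025  0.004]
```

```bash
python3 - <<'E'
from m import *
for n,s in dict(scene=(326,181),top=(210,146)).items():
    p,d=load(n);V=cv2.cvtColor(p,cv2.COLOR_RGB2GRAY)
    for th in(185,200,212):
        m=(V<th).astype(np.uint8);w=np.zeros_like(m);u,v=s;w[v-12:v+13,u-12:u+13]=1
        b=blob(n,m*w,s);
        if b:
            e=b[3];print(n,th,b[2],np.round(b[1],2),np.round(e[0],2),np.round(e[1],2),plane(n,*b[1],.0805).round(4))
print([proj(n,(.641,.1925,.08)).round(1) for n in("scene","top")])
E
```

```text
scene 185 [319 175  13  11 104] [325.04 180.05] [325.06 180.05] [ 9.19 12.51] [0.6405 0.1892 0.0805]
scene 200 [319 175  13  11 113] [324.9  179.94] [324.93 179.96] [ 9.81 12.66] [0.64   0.1894 0.0805]
scene 212 [319 175  13  11 121] [325.02 179.94] [325.01 179.95] [10.3  12.89] [0.6403 0.1895 0.0805]
top 185 [205 142  10  10  74] [209.8  146.58] [209.69 146.45] [9.22 9.47] [0.6392 0.1918 0.0805]
top 200 [205 142  11  10  89] [209.89 146.44] [209.89 146.43] [ 9.32 10.4 ] [0.6397 0.1916 0.0805]
top 212 [204 141  12  12 102] [209.8  146.32] [209.78 146.31] [10.25 10.94] [0.64   0.1918 0.0805]
[array([325.7, 179.3]), array([209.6, 146.1])]
```

```bash
cat > g.py <<'E'
import sys,numpy as np
from scipy.spatial.transform import Rotation as R
from bench import read_state
def go(*tg):
    s=read_state();M=R.from_quat(s["eef_rot"]).as_matrix()
    print("t",round(s["time"],2),"pos",s["ee_pos"].round(4),"jaw deg",np.degrees(np.arctan2(M[1,1],M[0,1])).round(2),"tilt",M[:,2].round(4),"F",s["ft_force"].round(1),"w",round(s["width"],4),"q",s["joint_positions"].round(2))
    for t in tg:
        a=np.degrees(np.arctan2(M[1,1],M[0,1]));j=t[3] if len(t)>3 else a
        dr=(a-j+90)%180-90
        print("->",t,"row",(M.T@(np.array(t[:3])-s["ee_pos"])).round(4).tolist(),round(np.radians(dr),4))
if __name__=="__main__": go(*[eval(a) for a in sys.argv[1:]])
E
python3 g.py "(.45,.3,.25,-21)" "(.4595,-.1774,.16,-21)"
```

```text
t 0.1 pos [0.1502 0.6063 0.2218] jaw deg 76.09 tilt [-2.0e-04 -1.3e-03 -1.0e+00] F [-0.5  0.6  0.4] w 0.0869 q [-1.35  0.33 -0.06  1.46  0.02  1.35 -0.09]
-> (0.45, 0.3, 0.25, -21) row [-0.3646, -0.2253, -0.0278] -1.4471
-> (0.4595, -0.1774, 0.16, -21) row [-0.4886, -0.6863, 0.0628] -1.4471
```

Emit:
move_arm(
  series=[
    [-0.365, -0.225, -0.028, 0.15],
    [-0.365, -0.225, -0.028, 0.3],
    [-0.365, -0.225, -0.028, 0.45],
    [-0.365, -0.225, -0.028, 0.6],
    [-0.365, -0.225, -0.028, 0.75],
    [-0.365, -0.225, -0.028, 0.85],
    [-0.365, -0.225, -0.028, 0.95],
    [-0.365, -0.225, -0.028, 1.05],
    [-0.365, -0.225, -0.028, 1.15],
    [-0.488, -0.686, 0.063, 1.3],
    [-0.488, -0.686, 0.063, 1.45],
    [-0.488, -0.686, 0.063, 1.6],
    [-0.488, -0.686, 0.063, 1.694],
    [-0.488, -0.686, 0.063, 1.694],
    [-0.488, -0.686, 0.063, 1.694],
    [-0.488, -0.686, 0.063, 1.694],
    [-0.488, -0.686, 0.063, 1.694],
    [-0.488, -0.686, 0.063, 1.694],
    [-0.488, -0.686, 0.063, 1.694],
    [-0.488, -0.686, 0.063, 1.694],
  ],
  claw=0.3,
)

```text
time: 2.1
ee_pos: [0.4574, -0.1815, 0.1588]
eef_rot: [0.826, 0.564, -0.001, 0.0]
ft_force: [0.2, 0.7, 0.4]
width: 0.0568
```

```bash
python3 g.py "(.4595,-.1774,.054,-21)"
```

```text
t 2.1 pos [ 0.4574 -0.1815  0.1588] jaw deg -21.37 tilt [-0.0014 -0.0018 -1.    ] F [0.2 0.7 0.4] w 0.0568 q [-0.49  0.09  0.82  1.92 -0.07  1.16 -0.02]
-> (0.4595, -0.1774, 0.054, -21) row [0.0048, 0.0005, 0.1048] -0.0065
```

Emit:
move_arm(
  series=[
    [0.0045, 0.0005, 0.0, 0],
    [0.0045, 0.0005, 0.02, 0],
    [0.0045, 0.0005, 0.04, 0],
    [0.0045, 0.0005, 0.06, 0],
    [0.0045, 0.0005, 0.06, 0],
    [0.0045, 0.0005, 0.06, 0],
  ],
)

```text
time: 2.7
ee_pos: [0.4614, -0.1713, 0.0999]
eef_rot: [0.824, 0.567, -0.0, -0.0]
ft_force: [-0.4, 0.1, 0.2]
width: 0.0564
```

```bash
python3 g.py "(.4595,-.1774,.054,-21)"; python3 - <<'E'
from m import *
for n in("scene","top"):
    p,d=imaging.camera(n);np.savez(f"{n}1.npz",p=p,d=d)
p1=np.load("scene1.npz")["p"][215:315,130:260,::-1];p2=np.load("top1.npz")["p"][160:250,280:385,::-1]
a=cv2.resize(p1,(390*1,300));b=cv2.resize(p2,(350,300));cv2.imwrite("pics/pre.png",np.hstack([a,b]))
E
```

```text
t 2.7 pos [ 0.4614 -0.1713  0.0999] jaw deg -20.88 tilt [-5.e-04  3.e-04 -1.e+00] F [-0.4  0.1  0.2] w 0.0564 q [-0.47  0.18  0.8   1.99 -0.15  1.03  0.04]
-> (0.4595, -0.1774, 0.054, -21) row [-0.0063, 0.0004, 0.0459] 0.0022
```

View pics/pre.png

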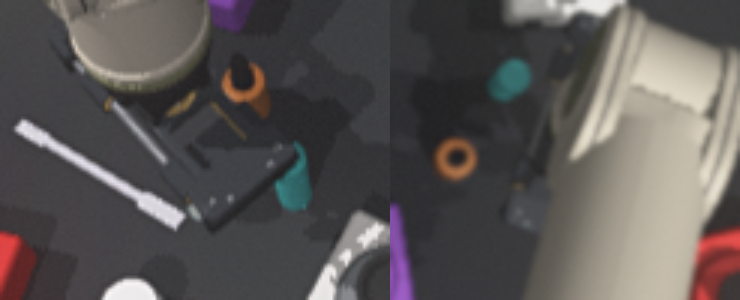

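The hand hides the vial in both views, with the teal look-alike and the dropper clear of the fingers. I'll correct the sideways offset and go down.

Emit:
move_arm(
  series=[
    [-0.006, 0.0005, 0.0, 0],
    [-0.006, 0.0005, 0.015, 0],
    [-0.006, 0.0005, 0.03, 0],
    [-0.006, 0.0005, 0.046, 0],
    [-0.006, 0.0005, 0.046, 0],
    [-0.006, 0.0005, 0.046, 0],
    [-0.006, 0.0005, 0.046, 0],
  ],
)

```text
time: 3.5
ee_pos: [0.46, -0.1786, 0.0545]
eef_rot: [0.824, 0.567, 0.001, 0.0]
ft_force: [-0.1, -1.3, 0.4]
width: 0.0561
```

```bash
python3 g.py "(.4595,-.1774,.054,-21)"
```

```text
t 3.5 pos [ 0.46   -0.1786  0.0545] jaw deg -20.98 tilt [ 0.0015 -0.     -1.    ] F [-0.1 -1.3  0.4] w 0.0561 q [-0.42  0.27  0.78  2.02 -0.23  0.94  0.12]
-> (0.4595, -0.1774, 0.054, -21) row [0.0009, -0.0009, 0.0005] 0.0003
```

Within 1 mm of the target, so I'll close.

Emit:
move_arm(
  series=[
    [0.001, -0.001, 0, 0],
    [0.001, -0.001, 0, 0],
    [0.001, -0.001, 0, 0],
    [0.001, -0.001, 0, 0],
    [0.001, -0.001, 0, 0],
    [0.001, -0.001, 0, 0],
    [0.001, -0.001, 0, 0],
    [0.001, -0.001, 0, 0],
  ],
  claw=-1,
  newtons=35,
)

```text
time: 4.3
ee_pos: [0.4589, -0.177, 0.0536]
eef_rot: [0.824, 0.567, 0.0, 0.0]
ft_force: [0.2, -0.2, 1.6]
width: 0.0289
```

```bash
python3 g.py "(.4595,-.1774,.18,-21)"
```

```text
t 4.3 pos [ 0.4589 -0.177   0.0536] jaw deg -20.97 tilt [ 1.e-04  1.e-04 -1.e+00] F [ 0.2 -0.2  1.6] w 0.0289 q [-0.42  0.27  0.78  2.03 -0.23  0.94  0.12]
-> (0.4595, -0.1774, 0.18, -21) row [-0.0001, 0.0007, -0.1264] 0.0005
```

Emit:
move_arm(
  series=[
    [0, 0, -0.03, 0],
    [0, 0, -0.06, 0],
    [0, 0, -0.1, 0],
    [0, 0, -0.146, 0],
    [0, 0, -0.146, 0],
    [0, 0, -0.146, 0],
  ],
)

```text
time: 4.9
ee_pos: [0.4592, -0.1769, 0.2]
eef_rot: [0.824, 0.567, 0.001, 0.0]
ft_force: [-0.8, 1.2, -0.9]
width: 0.029
```

```bash
python3 g.py "(.642,-.195,.2,-17)"
```

```text
t 4.9 pos [ 0.4592 -0.1769  0.2   ] jaw deg -20.95 tilt [ 1.7e-03  7.0e-04 -1.0e+00] F [-0.8  1.2 -0.9] w 0.029 q [-0.53  0.03  0.83  1.87 -0.03  1.25 -0.05]
-> (0.642, -0.195, 0.2, -17) row [0.0484, 0.1772, 0.0003] -0.0689
```

Emit:
move_arm(
  series=[
    [0.012, 0.045, 0, -0.02],
    [0.024, 0.09, 0, -0.04],
    [0.036, 0.135, 0, -0.069],
    [0.0485, 0.177, 0, -0.069],
    [0.0485, 0.177, 0, -0.069],
    [0.0485, 0.177, 0, -0.069],
    [0.0485, 0.177, 0, -0.069],
  ],
)

```text
time: 5.6
ee_pos: [0.6401, -0.1957, 0.1986]
eef_rot: [0.804, 0.594, -0.001, -0.001]
ft_force: [-0.6, -0.2, -0.2]
width: 0.029
```

```bash
python3 g.py "(.642,-.195,.16,-17)"; python3 - <<'E'
from m import *
for n in("scene","top"):
    p,d=imaging.camera(n);np.savez(f"{n}2.npz",p=p,d=d)
p1=np.load("scene2.npz")["p"][230:350,200:330,::-1];p2=np.load("top2.npz")["p"][110:200,290:380,::-1]
cv2.imwrite("pics/cup.png",np.hstack([cv2.resize(p1,(433,400),interpolation=2),cv2.resize(p2,(360,400),interpolation=2)]))
E
```

```text
t 5.6 pos [ 0.6401 -0.1957  0.1986] jaw deg -17.11 tilt [-1.8e-03  2.0e-04 -1.0e+00] F [-0.6 -0.2 -0.2] w 0.029 q [-0.31  0.54  0.79  1.4  -0.38  1.36  0.19]
-> (0.642, -0.195, 0.16, -17) row [0.0013, 0.0017, 0.0386] -0.0019
```

View pics/cup.png

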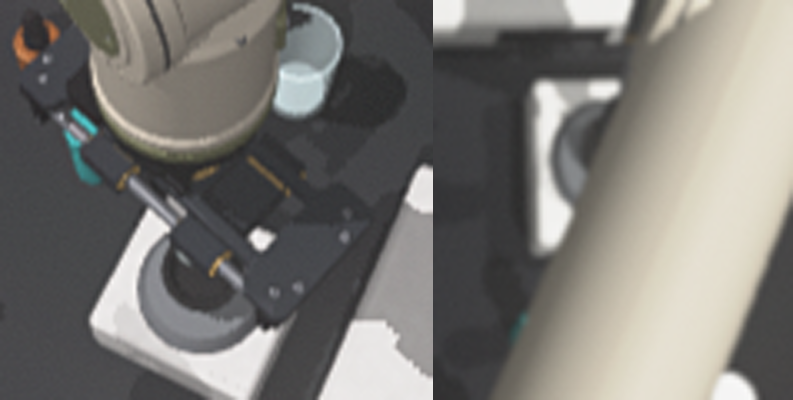

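The vial is hidden behind the hand in both views, but the width of 29 mm says it is held. The cup lies under the fingers, so I'll go down to just above its floor.

Emit:
move_arm(
  series=[
    [0.0013, 0.0015, 0.015, 0],
    [0.0013, 0.0015, 0.03, 0],
    [0.0013, 0.0015, 0.04, 0],
    [0.0013, 0.0015, 0.047, 0],
    [0.0013, 0.0015, 0.053, 0],
    [0.0013, 0.0015, 0.053, 0],
    [0.0013, 0.0015, 0.053, 0],
  ],
)

```text
time: 6.4
ee_pos: [0.6434, -0.1944, 0.1467]
eef_rot: [0.804, 0.595, 0.0, 0.0]
ft_force: [-0.9, 0.7, -0.2]
width: 0.029
```

```bash
python3 g.py "(.642,-.195,.1316)"
```

```text
t 6.4 pos [ 0.6434 -0.1944  0.1467] jaw deg -17.02 tilt [ 2.e-04 -1.e-04 -1.e+00] F [-0.9  0.7 -0.2] w 0.029 q [-0.3   0.58  0.77  1.45 -0.41  1.27  0.21]
-> (0.642, -0.195, 0.1316) row [-0.001, -0.0011, 0.0151] 0.0
```

Emit:
move_arm(
  series=[
    [-0.001, -0.001, 0.003, 0],
    [-0.001, -0.001, 0.006, 0],
    [-0.001, -0.001, 0.009, 0],
    [-0.001, -0.001, 0.012, 0],
    [-0.001, -0.001, 0.012, 0],
    [-0.001, -0.001, 0.012, 0],
  ],
)

```text
time: 7.0
ee_pos: [0.6422, -0.1951, 0.1349]
eef_rot: [0.804, 0.595, 0.0, 0.0]
ft_force: [-1.0, 0.1, 4.2]
width: 0.0291
```

```bash
python3 g.py "(.642,-.195,.1316)"
```

```text
t 7.0 pos [ 0.6422 -0.1951  0.1349] jaw deg -17.02 tilt [ 5.e-04 -2.e-04 -1.e+00] F [-1.   0.1  4.2] w 0.0291 q [-0.3   0.59  0.77  1.47 -0.42  1.25  0.21]
-> (0.642, -0.195, 0.1316) row [0.0, -0.0002, 0.0033] 0.0
```

Emit:
move_arm(
  series=[
    [0, 0, 0.0015, 0],
    [0, 0, 0.003, 0],
    [0, 0, 0.004, 0],
    [0, 0, 0.005, 0],
    [0, 0, 0.005, 0],
  ],
)

```text
time: 7.5
ee_pos: [0.6426, -0.1953, 0.1314]
eef_rot: [0.804, 0.595, 0.001, 0.001]
ft_force: [-4.4, 1.7, 15.5]
width: 0.0288
```

```bash
python3 g.py "(.642,-.195,.1316)"
```

```text
t 7.5 pos [ 0.6426 -0.1953  0.1314] jaw deg -17.02 tilt [ 0.002 -0.    -1.   ] F [-4.4  1.7 15.5] w 0.0288 q [-0.3   0.59  0.76  1.47 -0.42  1.24  0.22]
-> (0.642, -0.195, 0.1316) row [0.0001, -0.0006, -0.0002] 0.0
```

Emit:
move_arm(
  series=[
    [0, 0, 0, 0],
    [0, 0, 0, 0],
    [0, 0, 0, 0],
    [0, 0, 0, 0],
    [0, 0, 0, 0],
    [0, 0, 0, 0],
    [0, 0, 0, 0],
    [0, 0, 0, 0],
    [0, 0, 0, 0],
    [0, 0, 0, 0],
    [0, 0, 0, 0],
    [0, 0, 0, 0],
  ],
)

```text
time: 8.7
ee_pos: [0.6426, -0.1953, 0.1314]
eef_rot: [0.804, 0.595, 0.001, 0.001]
ft_force: [-2.9, 1.3, 16.0]
width: 0.0289
```

```bash
python3 g.py "(.642,-.195,.2,-17)"
```

```text
t 8.7 pos [ 0.6426 -0.1953  0.1314] jaw deg -17.02 tilt [ 1.9e-03 -1.0e-04 -1.0e+00] F [-2.9  1.3 16. ] w 0.0289 q [-0.3   0.59  0.76  1.47 -0.42  1.24  0.22]
-> (0.642, -0.195, 0.2, -17) row [0.0001, -0.0005, -0.0686] -0.0003
```

Emit:
move_arm(
  series=[
    [0, 0, -0.02, 0],
    [0, 0, -0.045, 0],
    [0, 0, -0.08, 0],
    [0, 0, -0.08, 0],
  ],
)

```text
time: 9.1
ee_pos: [0.6436, -0.1958, 0.2139]
eef_rot: [0.804, 0.595, 0.002, 0.002]
ft_force: [0.8, -0.1, -0.9]
width: 0.0289
```

```bash
python3 g.py "(.64,.191,.2,17)"
```

```text
t 9.1 pos [ 0.6436 -0.1958  0.2139] jaw deg -17.02 tilt [ 0.0059 -0.0013 -1.    ] F [ 0.8 -0.1 -0.9] w 0.0289 q [-0.31  0.53  0.8   1.37 -0.38  1.39  0.19]
-> (0.64, 0.191, 0.2, 17) row [0.3688, -0.1167, 0.0134] -0.5938
```

Emit:
move_arm(
  series=[
    [0.046, -0.0146, 0, -0.07],
    [0.092, -0.029, 0, -0.15],
    [0.138, -0.0437, 0, -0.22],
    [0.184, -0.058, 0, -0.3],
    [0.23, -0.073, 0, -0.37],
    [0.277, -0.0875, 0.005, -0.45],
    [0.323, -0.102, 0.01, -0.52],
    [0.369, -0.1165, 0.013, -0.594],
    [0.369, -0.1165, 0.013, -0.594],
    [0.369, -0.1165, 0.013, -0.594],
    [0.369, -0.1165, 0.013, -0.594],
    [0.369, -0.1165, 0.013, -0.594],
  ],
)

```text
time: 10.3
ee_pos: [0.6389, 0.1902, 0.1965]
eef_rot: [0.596, 0.803, -0.0, 0.0]
ft_force: [0.2, 0.3, 0.1]
width: 0.0291
```

```bash
python3 g.py "(.64,.191,.15,17)"; python3 - <<'E'
from m import *
for n in("scene","top"):
    p,d=imaging.camera(n);np.savez(f"{n}3.npz",p=p,d=d)
p1=np.load("scene3.npz")["p"][120:240,240:370,::-1];p2=np.load("top3.npz")["p"][110:230,160:270,::-1]
cv2.imwrite("pics/well.png",np.hstack([cv2.resize(p1,(433,400),interpolation=2),cv2.resize(p2,(367,400),interpolation=2)]))
E
```

```text
t 10.3 pos [0.6389 0.1902 0.1965] jaw deg 16.86 tilt [ 1.e-04 -4.e-04 -1.e+00] F [0.2 0.3 0.1] w 0.0291 q [-0.78  0.48  0.6   1.4  -0.27  1.34  0.12]
-> (0.64, 0.191, 0.15, 17) row [0.0005, 0.0013, 0.0465] -0.0024
```

View pics/well.png

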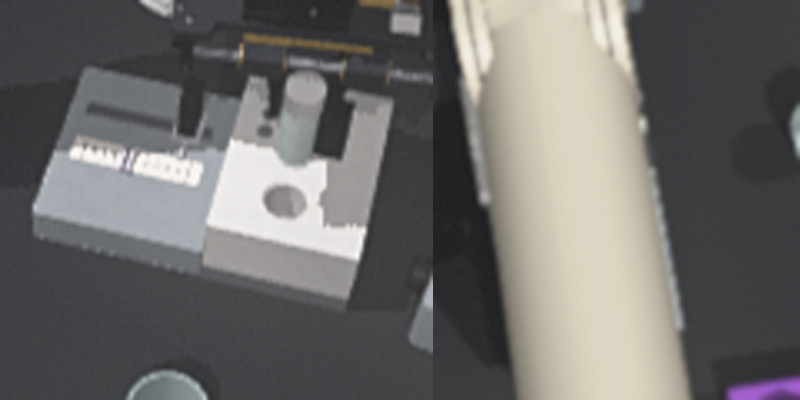

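Scene view (left panel): the vial hangs upright with its cap near full-image (331,145), above the well mouth at (325,180). The top view is blocked by the arm. I'll check the vial against the expected TCP axis in the scene view.

```bash
python3 - <<'E'
from m import *
p,d=load("scene","3")
P=lambda X:proj("scene",X)
t=np.array([.6389,.1902,.1965])
s=8;x0,y0=300,125
im=cv2.resize(p[y0:y0+70,x0:x0+60,::-1],None,fx=s,fy=s,interpolation=2)
def ring(c,r,z,col):
    q=np.array([(P((c[0]+r*np.cos(a),c[1]+r*np.sin(a),z))-[x0,y0]+.5)*s for a in np.linspace(0,6.29,40)])
    cv2.polylines(im,[q.astype(np.int32)],True,col,1)
ring(t,.015,t[2]+.0264,(0,0,255));ring(t,.014,t[2]-.0536,(0,255,0));ring((.640,.191),.0165,.080,(255,0,0))
cv2.imwrite("pics/chk.png",im)
print(depthpt("scene",331,147,d[147,331]), [d[y,331] for y in range(138,160,3)])
E
```

```text
[0.63992316 0.18596084 0.22215831] [np.float32(0.9148957), np.float32(0.9905368), np.float32(0.9852146), np.float32(0.98014593), np.float32(0.9748476), np.float32(0.9839006), np.float32(0.9922886), np.float32(1.0030856)]
```

View pics/chk.png

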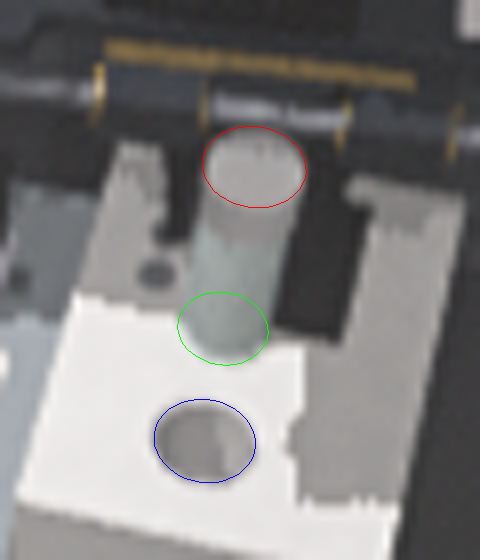

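The cap matches the TCP axis to within about a pixel. I'll lower the foot to just above the mouth and look again.

Emit:
move_arm(
  series=[
    [0.0012, 0.0007, 0.015, 0],
    [0.0012, 0.0007, 0.03, 0],
    [0.0012, 0.0007, 0.045, 0],
    [0.0012, 0.0007, 0.058, 0],
    [0.0012, 0.0007, 0.058, 0],
    [0.0012, 0.0007, 0.058, 0],
    [0.0012, 0.0007, 0.058, 0],
  ],
)

```text
time: 11.1
ee_pos: [0.6394, 0.1934, 0.1392]
eef_rot: [0.595, 0.804, 0.0, 0.0]
ft_force: [-0.1, -0.3, -0.3]
width: 0.0288
```

```bash
python3 g.py "(.64,.190,.0886,17)"; python3 - <<'E'
from m import *
from bench import read_state
t=read_state()["ee_pos"]
p,d=imaging.camera("scene");np.savez("scene4.npz",p=p,d=d)
P=lambda X:proj("scene",X)
s=8;x0,y0=295,140
im=cv2.resize(p[y0:y0+70,x0:x0+60,::-1],None,fx=s,fy=s,interpolation=2)
def ring(c,r,z,col):
    q=np.array([(P((c[0]+r*np.cos(a),c[1]+r*np.sin(a),z))-[x0,y0]+.5)*s for a in np.linspace(0,6.29,40)])
    cv2.polylines(im,[q.astype(np.int32)],True,col,1)
ring(t,.015,t[2]+.0264,(0,0,255));ring(t,.014,t[2]-.0536,(0,255,0))
im0=cv2.resize(load("scene")[0][y0:y0+70,x0:x0+60,::-1],None,fx=s//2,fy=s//2,interpolation=2)
o=np.zeros((560,240,3),np.uint8);o[:280]=im0
cv2.imwrite("pics/chk2.png",np.hstack([im,o]))
E
```

```text
t 11.1 pos [0.6394 0.1934 0.1392] jaw deg 17.01 tilt [ 1.1e-03  4.0e-04 -1.0e+00] F [-0.1 -0.3 -0.3] w 0.0288 q [-0.78  0.53  0.58  1.47 -0.3   1.23  0.14]
-> (0.64, 0.19, 0.0886, 17) row [-0.0035, -0.0005, 0.0506] 0.0002
```

View pics/chk2.png

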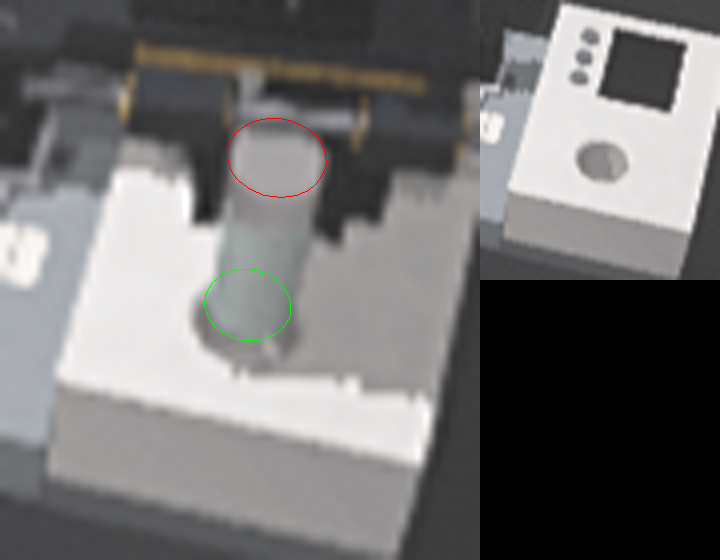

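The vial foot now sits about 3 mm too far along +y over the mouth, with its ring centre at crop (248,305) and the mouth at (244,324). I'll correct that before inserting.

Emit:
move_arm(
  series=[
    [-0.0035, 0.0, 0, 0],
    [-0.0035, 0.0, 0, 0],
    [-0.0035, 0.0, 0.003, 0],
    [-0.0035, 0.0, 0.006, 0],
    [-0.0035, 0.0, 0.006, 0],
    [-0.0035, 0.0, 0.006, 0],
  ],
)

```text
time: 11.75
ee_pos: [0.6398, 0.1901, 0.1323]
eef_rot: [0.595, 0.804, -0.0, -0.0]
ft_force: [-0.2, -0.1, -1.0]
width: 0.0288
```

```bash
python3 g.py "(.64,.190,.0886,17)"
```

```text
t 11.75 pos [0.6398 0.1901 0.1323] jaw deg 17.02 tilt [-4.e-04 -0.e+00 -1.e+00] F [-0.2 -0.1 -1. ] w 0.0288 q [-0.77  0.53  0.58  1.48 -0.3   1.22  0.15]
-> (0.64, 0.19, 0.0886, 17) row [-0.0002, 0.0001, 0.0437] 0.0004
```

Emit:
move_arm(
  series=[
    [0, 0, 0.003, 0],
    [0, 0, 0.006, 0],
    [0, 0, 0.009, 0],
    [0, 0, 0.012, 0],
    [0, 0, 0.012, 0],
  ],
)

```text
time: 12.25
ee_pos: [0.6397, 0.1901, 0.1199]
eef_rot: [0.595, 0.804, -0.0, -0.0]
ft_force: [0.1, 0.1, 0.2]
width: 0.0292
```

```bash
python3 g.py "(.64,.190,.0886,17)"
```

```text
t 12.25 pos [0.6397 0.1901 0.1199] jaw deg 17.02 tilt [-7.e-04 -2.e-04 -1.e+00] F [0.1 0.1 0.2] w 0.0292 q [-0.77  0.54  0.58  1.49 -0.31  1.2   0.15]
-> (0.64, 0.19, 0.0886, 17) row [-0.0001, 0.0003, 0.0313] 0.0004
```

In the well without contact, so I'll continue down to the floor.

Emit:
move_arm(
  series=[
    [0, 0, 0.006, 0],
    [0, 0, 0.012, 0],
    [0, 0, 0.018, 0],
    [0, 0, 0.023, 0],
    [0, 0, 0.027, 0],
    [0, 0, 0.03, 0],
    [0, 0, 0.031, 0],
    [0, 0, 0.0315, 0],
    [0, 0, 0.0315, 0],
  ],
)

```text
time: 13.15
ee_pos: [0.64, 0.1901, 0.0891]
eef_rot: [0.595, 0.804, 0.0, -0.0]
ft_force: [0.0, 1.5, 0.1]
width: 0.0288
```

```bash
python3 g.py "(.64,.190,.0886,17)"
```

```text
t 13.15 pos [0.64   0.1901 0.0891] jaw deg 17.02 tilt [ 0.e+00  1.e-04 -1.e+00] F [0.  1.5 0.1] w 0.0288 q [-0.76  0.57  0.56  1.51 -0.32  1.15  0.16]
-> (0.64, 0.19, 0.0886, 17) row [-0.0001, -0.0, 0.0005] 0.0003
```

Emit:
move_arm(
  series=[
    [0, 0, 0.0005, 0],
    [0, 0, 0.001, 0],
    [0, 0, 0.001, 0],
    [0, 0, 0.001, 0],
  ],
)

```text
time: 13.55
ee_pos: [0.6402, 0.1902, 0.0886]
eef_rot: [0.595, 0.804, 0.0, 0.0]
ft_force: [-1.3, -0.2, 6.0]
width: 0.0286
```

```bash
python3 g.py
```

```text
t 13.55 pos [0.6402 0.1902 0.0886] jaw deg 17.02 tilt [ 6.e-04  5.e-04 -1.e+00] F [-1.3 -0.2  6. ] w 0.0286 q [-0.76  0.57  0.56  1.52 -0.32  1.15  0.16]
```

Floor contact at the expected height: 6 N with the TCP at 0.0886. I'll release and rise.

Emit:
move_arm(
  series=[
    [0, 0, 0, 0],
    [0, 0, 0, 0],
    [0, 0, 0, 0],
    [0, 0, 0, 0],
    [0, 0, 0, 0],
    [0, 0, -0.01, 0],
    [0, 0, -0.025, 0],
    [0, 0, -0.05, 0],
    [0, 0, -0.09, 0],
    [0, 0, -0.09, 0],
    [0, 0, -0.09, 0],
  ],
  claw=0.3,
)

```text
time: 14.65
ee_pos: [0.6408, 0.1901, 0.1804]
eef_rot: [0.595, 0.804, 0.002, 0.001]
ft_force: [-1.0, 0.3, -0.0]
width: 0.0569
```

```bash
python3 g.py "(.5344,.2499,.16,10)"; python3 - <<'E'
from m import *
p,d=imaging.camera("scene");np.savez("scene5.npz",p=p,d=d)
cv2.imwrite("pics/seat.png",cv2.resize(p[120:220,240:370,::-1],(780,600),interpolation=2))
E
```

```text
t 14.65 pos [0.6408 0.1901 0.1804] jaw deg 17.01 tilt [ 0.0031  0.0015 -1.    ] F [-1.   0.3 -0. ] w 0.0569 q [-0.78  0.5   0.6   1.42 -0.28  1.31  0.13]
-> (0.5344, 0.2499, 0.16, 10) row [0.0883, -0.0844, 0.0201] 0.1224
```

View pics/seat.png

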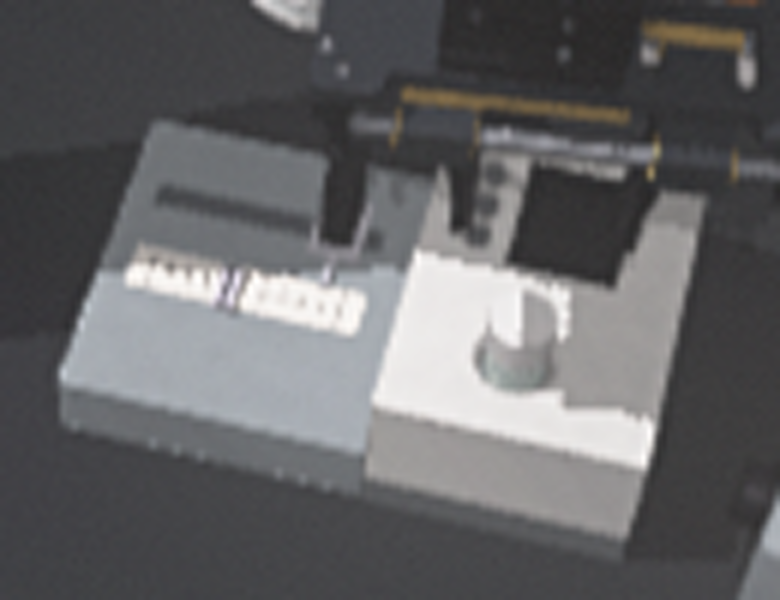

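The vial stands upright in the well at crop (517,340), with its cap out of the block. Next, the tab, pointer and clip.

```bash
python3 - <<'E'
from m import *
p=load("scene")[0];q=load("top")[0]
a=cv2.resize(p[142:184,258:308,::-1],(600,504),interpolation=cv2.INTER_NEAREST)
b=cv2.resize(q[170:215,180:222,::-1],(504,540),interpolation=cv2.INTER_NEAREST)
cv2.imwrite("pics/za.png",a);cv2.imwrite("pics/zb.png",b)
yaw=np.radians(9.95);ax=np.array([np.cos(yaw),np.sin(yaw)]);ay=np.array([-ax[1],ax[0]])
O=np.array([.639,.2327])-.04*ax
print(O)
L=lambda P:((P[:2]-O)@ax*1000).round(1).tolist(),
def loc(P): v=P[:2]-O; return (np.array([v@ax,v@ay])*1000).round(1)
print("tab top",loc(plane("top",192,180.5,.095)),plane("top",192,180.5,.095))
E
```

```text
[0.59960164 0.22578845]
tab top [-62.8  30.7] [0.53244728 0.24522037 0.095     ]
```

View pics/za.png

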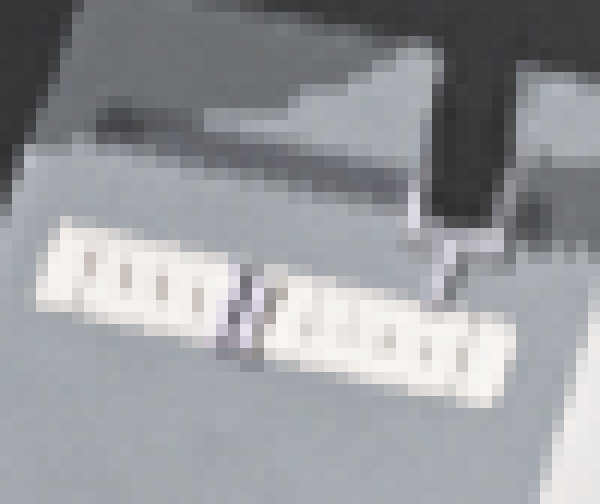

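View pics/zb.png

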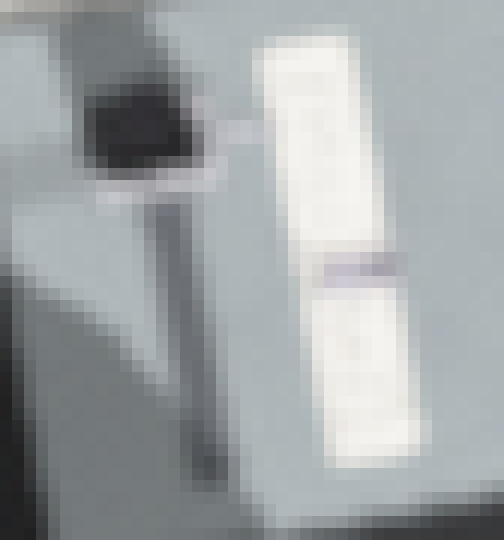

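```bash
cat >> m.py <<'E'
yaw=np.radians(9.95);ax=np.array([np.cos(yaw),np.sin(yaw)]);ay=np.array([-ax[1],ax[0]])
O=np.array([.639,.2327])-.04*ax
def loc(P): v=P[:2]-O; return (np.array([v@ax,v@ay])*1000).round(1)
E
python3 - <<'E'
from m import *
f=lambda x0,y0,x,y:(x0+x/12-.5,y0+y/12-.5)
for nm,(a,b) in dict(clip=((243,300),(360,269)),ptr=((443,292),(240,130))).items():
    A=f(258,142,*a);B=f(180,170,*b)
    for z in (.043,.046):
        print(nm,z,"scene",loc(plane("scene",*A,z)),"top",loc(plane("top",*B,z)))
    print(cross(A,B))
# tab top by colour in top
p=load("top")[0];g=p.max(2);m=(g<60).astype(np.uint8);w=np.zeros_like(m);w[174:188,184:200]=1
b=blob("top",m*w,(191,180));print(b[1],b[2],loc(plane("top",*b[1],.09)))
E
```

```text
clip 0.043 scene [-102.9   -8. ] top [-101.   -11.6]
clip 0.046 scene [-102.4  -10.1] top [-101.3  -11.8]
(array([0.50141768, 0.19629151, 0.04894116]), np.float64(0.0002501662827986434))
ptr 0.043 scene [-58.9   6.7] top [-59.   12.7]
ptr 0.046 scene [-58.5   4.5] top [-59.4  12.4]
(array([0.53939125, 0.22832159, 0.03509518]), np.float64(0.002271427264368731))
[191.02941176 180.58823529] [188 178   8   6  34] [-61.8  34.2]
```

Emit:
move_arm(
  series=[
    [0.029, -0.028, 0, 0.04],
    [0.058, -0.056, 0, 0.08],
    [0.088, -0.0845, 0.01, 0.122],
    [0.088, -0.0845, 0.02, 0.122],
    [0.088, -0.0845, 0.02, 0.122],
    [0.088, -0.0845, 0.02, 0.122],
    [0.088, -0.0845, 0.02, 0.122],
    [0.088, -0.0845, 0.02, 0.122],
  ],
  claw=-0.17,
)

```text
time: 15.5
ee_pos: [0.5344, 0.2485, 0.1583]
eef_rot: [0.643, 0.766, 0.0, 0.0]
ft_force: [1.4, -0.7, -0.3]
width: 0.0361
```

```bash
python3 g.py "(.5340,.2495,.065,10)"; python3 - <<'E'
from m import *
for n in("scene","top"):
    p,d=imaging.camera(n);np.savez(f"{n}6.npz",p=p,d=d)
p1=np.load("scene6.npz")["p"][120:220,240:370,::-1];p2=np.load("top6.npz")["p"][110:230,160:270,::-1]
cv2.imwrite("pics/tab.png",np.hstack([cv2.resize(p1,(520,400),interpolation=2),cv2.resize(p2,(280,400),interpolation=2)]))
E
```

```text
t 15.5 pos [0.5344 0.2485 0.1583] jaw deg 9.93 tilt [ 6.e-04 -2.e-04 -1.e+00] F [ 1.4 -0.7 -0.3] w 0.0361 q [-1.01  0.33  0.61  1.67 -0.2   1.2  -0.18]
-> (0.534, 0.2495, 0.065, 10) row [0.001, -0.0002, 0.0933] -0.0013
```

View pics/tab.png

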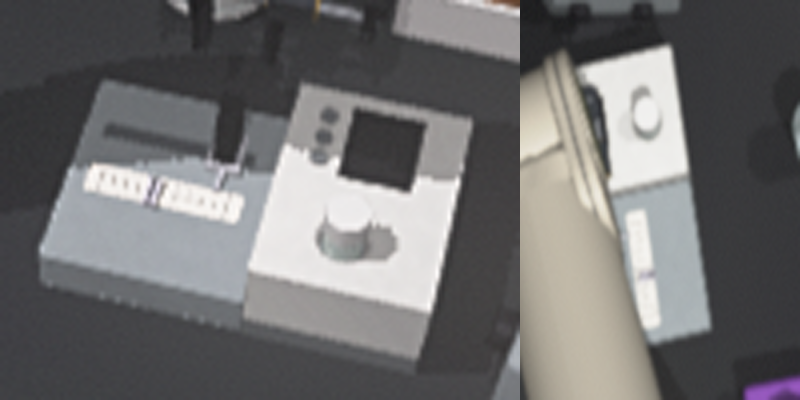

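The fingers hang astride the tab in the scene view, and the vial is seated and upright in both views. Now down.

```bash
python3 - <<'E'
from m import *
for n,(u,v) in dict(scene=(327,173),top=(193+17,145)).items():
    d=load(n,"6")[1]
    for (a,b) in((0,0),(2,0),(0,2),(-2,0)): print(n,depthpt(n,u+a,v+b,d[v+b,u+a]).round(4))
E
```

```text
scene [0.6427 0.1855 0.1189]
scene [0.647  0.1891 0.1169]
scene [0.6449 0.1801 0.1184]
scene [0.6379 0.1848 0.1168]
top [0.6371 0.1884 0.1142]
top [0.6376 0.1825 0.1116]
top [0.6294 0.1878 0.1219]
top [0.6373 0.1944 0.1139]
```

Emit:
move_arm(
  series=[
    [0.001, 0, 0.02, 0],
    [0.001, 0, 0.035, 0],
    [0.001, 0, 0.05, 0],
    [0.001, 0, 0.06, 0],
    [0.001, 0, 0.07, 0],
    [0.001, 0, 0.08, 0],
    [0.001, 0, 0.087, 0],
    [0.001, 0, 0.093, 0],
    [0.001, 0, 0.093, 0],
    [0.001, 0, 0.093, 0],
  ],
)

```text
time: 16.6
ee_pos: [0.5334, 0.2505, 0.0652]
eef_rot: [0.643, 0.766, 0.0, 0.0]
ft_force: [-0.6, 0.0, 0.3]
width: 0.0362
```

```bash
python3 g.py "(.5340,.2495,.065,10)"
```

```text
t 16.6 pos [0.5334 0.2505 0.0652] jaw deg 10.02 tilt [ 2.e-04  2.e-04 -1.e+00] F [-0.6  0.   0.3] w 0.0362 q [-0.98  0.43  0.57  1.76 -0.27  1.03 -0.13]
-> (0.534, 0.2495, 0.065, 10) row [-0.0011, 0.0004, 0.0002] 0.0004
```

Emit:
move_arm(
  series=[
    [-0.001, 0, 0, 0],
    [-0.001, 0, 0, 0],
    [-0.001, 0, 0, 0],
    [-0.001, 0, 0, 0],
    [-0.001, 0, 0, 0],
    [-0.001, 0, 0, 0],
  ],
  claw=-1,
  newtons=40,
)

```text
time: 17.2
ee_pos: [0.5339, 0.2496, 0.0653]
eef_rot: [0.643, 0.766, 0.001, 0.0]
ft_force: [2.7, 1.1, -0.4]
width: 0.0159
```

```bash
python3 g.py; python3 - <<'E'
from m import *
p,d=imaging.camera("scene");np.savez("scene7.npz",p=p,d=d)
cv2.imwrite("pics/grip.png",cv2.resize(p[125:195,245:335,::-1],(720,560),interpolation=cv2.INTER_NEAREST))
E
```

```text
t 17.2 pos [0.5339 0.2496 0.0653] jaw deg 10.02 tilt [ 1.1e-03  5.0e-04 -1.0e+00] F [ 2.7  1.1 -0.4] w 0.0159 q [-0.98  0.43  0.57  1.76 -0.27  1.03 -0.13]
```

View pics/grip.png

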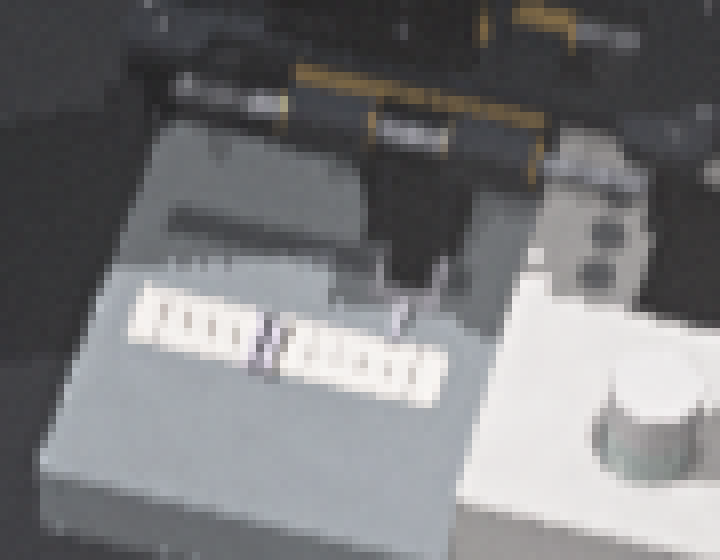

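The tab is gripped at 15.9 mm. I'll pull 40 mm and measure.

Emit:
move_arm(
  series=[
    [0, -0.004, 0, 0],
    [0, -0.009, 0, 0],
    [0, -0.014, 0, 0],
    [0, -0.019, 0, 0],
    [0, -0.024, 0, 0],
    [0, -0.029, 0, 0],
    [0, -0.034, 0, 0],
    [0, -0.038, 0, 0],
    [0, -0.04, 0, 0],
    [0, -0.04, 0, 0],
    [0, -0.04, 0, 0],
    [0, -0.04, 0, 0],
  ],
)

```text
time: 18.45
ee_pos: [0.4941, 0.2426, 0.0653]
eef_rot: [0.643, 0.766, 0.0, 0.0]
ft_force: [5.5, 2.2, -0.4]
width: 0.0157
```

```bash
python3 g.py; python3 - <<'E'
from m import *
from bench import read_state
print("tcp local",loc(read_state()["ee_pos"]))
for n in("scene","top"):
    p,d=imaging.camera(n);np.savez(f"{n}8.npz",p=p,d=d)
p=load("scene","8")[0];q=load("top","8")[0]
cv2.imwrite("pics/z8.png",cv2.resize(p[150:185,258:308,::-1],(800,560),interpolation=cv2.INTER_NEAREST))
cv2.imwrite("pics/t8.png",cv2.resize(q[165:220,175:230,::-1],(550,550),interpolation=cv2.INTER_NEAREST))
E
```

```text
t 18.45 pos [0.4941 0.2426 0.0653] jaw deg 10.03 tilt [ 8.e-04  5.e-04 -1.e+00] F [ 5.5  2.2 -0.4] w 0.0157 q [-1.03  0.35  0.58  1.86 -0.23  0.99 -0.18]
tcp local [-101.    34.8]
```

View pics/z8.png

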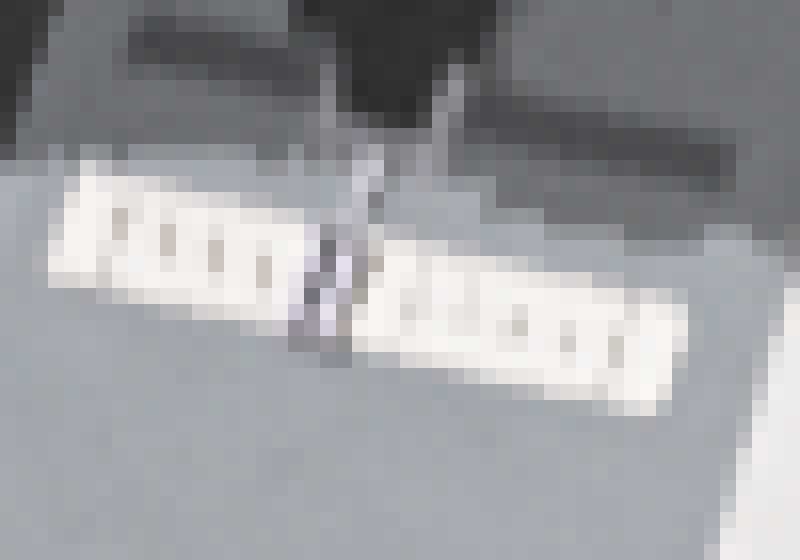

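View pics/t8.png

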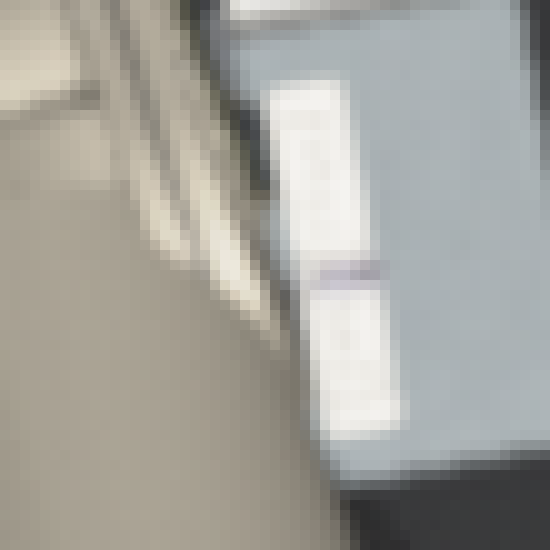

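Scene crop: the pointer at (365,180) to (352,222) lies about 1 px to the right of the dark ridge line, which runs from (328,250) to (303,335). That leaves about 2 to 3 mm to go. I'll measure it sub-pixel.

```bash
cat > sub.py <<'E'
from m import *
import sys
p=load("scene",sys.argv[1])[0].astype(int)
u0,u1=271,286
for v in range(157,174):
    print(v," ".join("%3d/%+3d"%(p[v,u].sum()//3,p[v,u,0]+p[v,u,2]-2*p[v,u,1]) for u in range(u0,u1)))
E
python3 sub.py 8; python3 - <<'E'
from m import *
W=lambda x,y,z:np.r_[O+x/1000*ax+y/1000*ay,z]
print(proj("scene",W(-103,0,.044)),proj("scene",W(-103,-22,.046)),proj("scene",W(-101,0,.044)), proj("scene",W(-103,0,.046)))
E
```

```text
157 111/ +1 111/ +1 111/ +2 112/ +2 112/ +0 113/ +0 124/ +6 142/ +9 114/ +6  94/ +6  74/ +5  59/ +5  53/ +3  74/ +4 145/ +8
158 112/ +1 113/ +0 112/ +3 108/ +2 110/ +0 114/ -1 120/ +5 133/ +7 131/ +8 134/+13 121/ +9 112/ +6 111/ +7 120/ +7 141/ +9
159 147/ -1 145/ +1 142/ +6 111/ +0 112/ +2 141/ +2 117/ +4 135/ +4 124/ +6 151/+12 166/+11 131/ +6 137/ +7 153/+11 144/+12
160 169/ +0 169/ +2 166/ +1 145/ +2 148/ +3 165/ +2 146/ +1 157/ +0 148/ +4 187/+11 196/+11 128/ +3 143/ +4 157/ +9 143/ +7
161 170/ -1 170/ +2 169/ +0 167/ +2 166/ +0 169/ +2 166/ -1 167/ -1 172/ +4 205/+13 174/+11 148/ -1 165/ -1 165/ +4 159/ +3
162 210/ +2 208/ +3 183/ +1 180/ +2 168/ +0 169/ +2 167/ +0 169/ -2 179/ +4 191/+14 130/ +3 164/ -1 170/ -1 171/ +2 171/ -1
163 235/ +1 236/ +1 226/ +0 224/ +2 211/ +2 208/ +3 182/ +3 179/ +3 194/ +6 186/+14 148/ +0 164/ +1 166/ -1 168/ +0 168/ +0
164 225/ +2 239/ +1 240/ +0 239/ +1 238/ +1 238/ +2 213/+14 152/ +3 171/+12 180/ +9 203/ +0 184/ +2 181/ +3 168/ +1 170/ +1
165 195/ +3 238/ +0 239/ +2 228/ +0 241/ -2 244/ +2 226/+11 116/+12 186/+19 169/ +9 202/ +3 230/ +0 229/ +1 
[... 419 characters left out ...]
/ +0 236/ +7 202/+25 156/+19 229/+20 164/ +9 222/ +0 245/ +0 240/ +0 214/ +2 229/ +2 239/ -1
170 167/ +0 167/ +1 181/ +2 195/ +4 200/+14 148/+17 159/+17 210/+21 169/ +4 240/ -1 245/ +0 241/ +0 231/ +2 241/ +0 240/ -1
171 166/ +1 166/ +3 168/ -2 167/ +2 165/ +9 140/ +8 142/ +8 153/+13 144/ +1 214/ +0 230/ +0 229/ +1 238/ +1 241/ +0 244/ +1
172 166/ +0 168/ +0 170/ -3 169/ +2 167/ +2 164/ +1 161/ +5 144/ +3 142/ +2 169/ +0 183/ +1 185/ +3 211/ +2 217/ +1 226/ +1
173 168/ +0 167/ +2 168/ +1 168/ +3 168/ +1 171/ +0 171/ +1 167/ +2 167/ +0 167/ +0 166/ +1 165/ +0 167/ -2 168/ +3 171/ +5
[278.48490966 164.04214877] [276.4222006  169.83196248] [279.17732583 164.19805286] [278.49670472 163.61833866]
```

Emit:
move_arm(
  series=[
    [0, -0.001, 0, 0],
    [0, -0.0017, 0, 0],
    [0, -0.0017, 0, 0],
    [0, -0.0017, 0, 0],
    [0, -0.0017, 0, 0],
  ],
)

```text
time: 19.05
ee_pos: [0.4925, 0.2424, 0.0653]
eef_rot: [0.643, 0.766, 0.0, 0.0]
ft_force: [5.3, 1.5, -0.6]
width: 0.0159
```

```bash
python3 g.py; python3 - <<'E'
from m import *
from bench import read_state
print("tcp local",loc(read_state()["ee_pos"]))
P=[imaging.camera("scene")[0].astype(float) for _ in range(6)]
p=np.mean(P,0);np.savez("scene9.npz",p=p.round().astype(np.uint8),d=np.zeros((384,512)))
cv2.imwrite("pics/z9.png",cv2.resize(p[150:185,258:308,::-1].astype(np.uint8),(800,560),interpolation=cv2.INTER_NEAREST))
E
python3 sub.py 9
```

```text
t 19.05 pos [0.4925 0.2424 0.0653] jaw deg 10.03 tilt [ 9.e-04  6.e-04 -1.e+00] F [ 5.3  1.5 -0.6] w 0.0159 q [-1.04  0.35  0.58  1.87 -0.23  0.99 -0.18]
tcp local [-102.7   34.8]
157 112/ +0 112/ +2 111/ +2 111/ +2 112/ +0 116/ +2 135/ +6 128/ +8 110/ +7  94/ +7  74/ +4  60/ +1  64/ +3 120/+10 136/ +9
158 112/ +0 111/ -1 111/ +5 110/ +2 108/ +2 116/ +3 128/ +8 130/ +8 136/+10 139/+10 117/+10 111/ +8 112/ +8 132/ +7 120/ +5
159 145/ -1 145/ +2 144/ +4 140/ +1 116/ +2 140/ +2 120/ +4 136/ +4 149/ +7 176/+14 141/ +9 138/ +9 136/ +8 147/ +9 109/ +4
160 169/ +1 169/ +1 169/ +1 166/ +2 148/ +2 165/ +3 146/ +3 158/ +2 179/ +6 206/+16 135/ +6 152/ +1 148/ +3 155/ +7 140/ +4
161 169/ +1 170/ +1 167/ +1 168/ +1 167/ +2 168/ +1 165/ -1 169/ -1 200/+11 209/+15 125/ +3 167/ -1 167/ -1 166/ +1 171/ +0
162 211/ +2 208/ +1 182/ +2 179/ +0 168/ +2 168/ +2 166/ +0 174/ +1 207/+14 175/ +9 144/ +2 168/ -1 170/ -2 171/ +1 173/ +0
163 235/ +1 236/ +1 226/ +0 224/ +0 212/ +1 209/ +3 181/ +3 188/ +4 208/+16 138/ +5 165/ +1 167/ +2 166/ +1 167/ +0 169/ -1
164 225/ +2 240/ +0 240/ +0 238/ -1 238/ +1 239/ +1 
[... 487 characters left out ...]
 225/+16 119/+15 206/+20 179/+16 166/ +3 244/ -1 241/ -1 226/ +2 229/ +1 241/ +1
169 211/ +3 220/ +2 226/ +2 231/ +0 236/ +7 202/+25 156/+18 230/+19 164/ +9 221/ +1 245/ +0 240/ +1 214/ +1 229/ +2 239/ +0
170 167/ +0 168/ +0 182/ +1 197/ +3 201/+14 148/+17 160/+19 209/+22 169/ +3 239/ -1 245/ +0 241/ +0 232/ +0 241/ +0 241/ +0
171 166/ +1 165/ -1 168/ +0 168/ +1 166/ +9 139/ +8 143/+10 152/+14 142/ +2 213/ +1 230/ +0 228/ +2 238/ +1 240/ -1 244/ -1
172 166/ +1 167/ +1 168/ +1 168/ +2 168/ +2 165/ +3 163/ +3 144/ +6 143/ +1 170/ +0 182/ +2 185/ +0 212/ +3 216/ +1 226/ +1
173 168/ +0 168/ +2 169/ -1 168/ +2 169/ +3 169/ +1 170/ +1 168/ +2 167/ +3 166/ +1 166/ +0 165/ +1 167/ +0 167/ +1 171/ +1
```

View pics/z9.png

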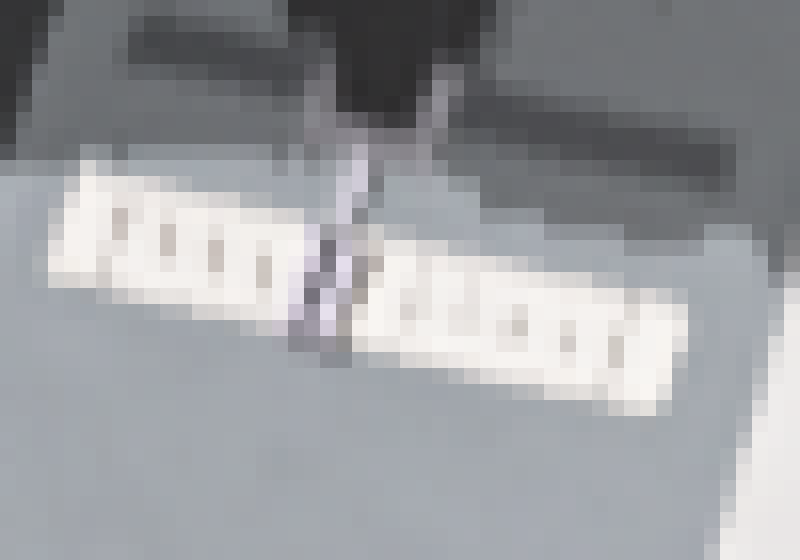

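The pointer line extended to row 167 gives u≈277.4. The ridge is at 277.5, or about 277.65 after the height correction. That makes the pointer about 0.3–0.6 mm too far, so I'll back off a touch.

Emit:
move_arm(
  series=[
    [0, 0.0004, 0, 0],
    [0, 0.0004, 0, 0],
    [0, 0.0004, 0, 0],
    [0, 0.0004, 0, 0],
    [0, 0.0004, 0, 0],
    [0, 0.0004, 0, 0],
  ],
)

```text
time: 19.95
ee_pos: [0.4929, 0.2424, 0.0653]
eef_rot: [0.643, 0.766, 0.001, 0.0]
ft_force: [5.5, 1.8, -0.2]
width: 0.0154
```

```bash
python3 g.py; python3 - <<'E'
from m import *
P=[imaging.camera("scene") for _ in range(4)]
p=np.mean([a[0].astype(float) for a in P],0);np.savez("scene10.npz",p=p.round().astype(np.uint8),d=P[0][1])
def line(s):
    p=load("scene",s)[0].astype(float).mean(2);R=[]
    for v,b in((160,155),(161,167),(162,168)):
        u=np.arange(278,283);w=np.clip(p[v,u]-b,0,None);R.append((w@u)/w.sum()-(167-v)*.356)
    Q=[]
    for v,us in((166,(276,280)),(167,(276,279)),(168,(276,279)),(169,(275,278))):
        u=np.arange(*us);w=np.clip(218-p[v,u],0,None);Q.append((w@u)/w.sum()+(v-167)*.356)
    return np.mean(R).round(2),np.mean(Q).round(2),np.round(R,2),np.round(Q,2)
for s in("8","9","10"):print(s,line(s))
cv2.imwrite("pics/end.png",cv2.resize(p[120:220,240:370,::-1].astype(np.uint8),(780,600),interpolation=2))
E
```

```text
t 19.95 pos [0.4929 0.2424 0.0653] jaw deg 10.03 tilt [ 9.e-04  6.e-04 -1.e+00] F [ 5.5  1.8 -0.2] w 0.0154 q [-1.03  0.35  0.58  1.87 -0.23  0.99 -0.18]
8 (np.float64(277.91), np.float64(277.49), array([278.  , 277.88, 277.83]), array([277.53, 277.47, 277.45, 277.51]))
9 (np.float64(277.26), np.float64(277.49), array([277.11, 277.39, 277.27]), array([277.53, 277.47, 277.46, 277.51]))
10 (np.float64(277.43), np.float64(277.49), array([277.48, 277.61, 277.19]), array([277.53, 277.47, 277.46, 277.51]))
```

View pics/end.png

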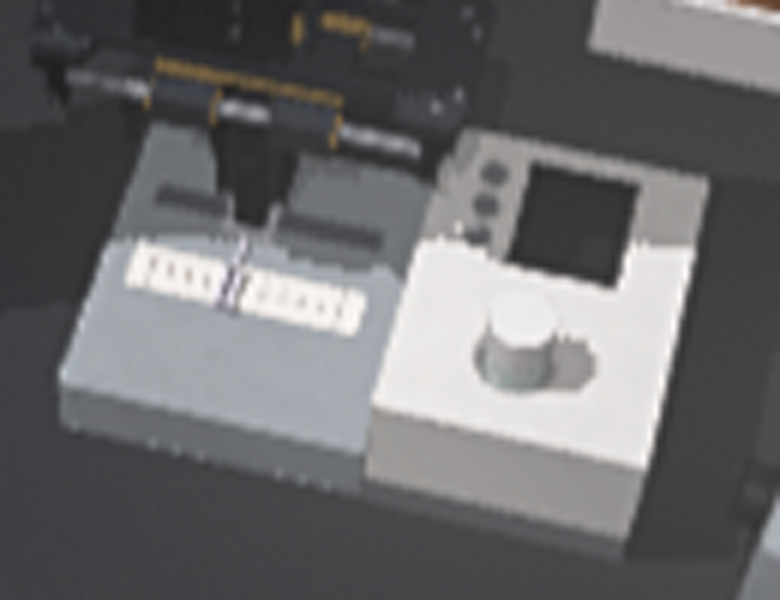

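```bash
python3 - <<'E'
from m import *
a=load("scene")[0].astype(int);b=load("scene","10")[0].astype(int)
D=abs(a-b).max(2)
for k,(x,y,w,h) in dict(spat=(130,250,55,45),teal=(218,260,20,30),drop=(202,230,20,28),jar=(160,305,30,32),spray=(205,345,50,39),beaker=(275,228,32,40),dishes=(278,95,34,32),mixer=(225,285,72,70)).items():
    print(k,(D[y:y+h,x:x+w]>40).sum())
cv2.imwrite("pics/fin.png",b[:,:,::-1].astype(np.uint8))
E
```

```text
spat 0
teal 0
drop 0
jar 0
spray 0
beaker 0
dishes 673
mixer 0
```

View pics/fin.png

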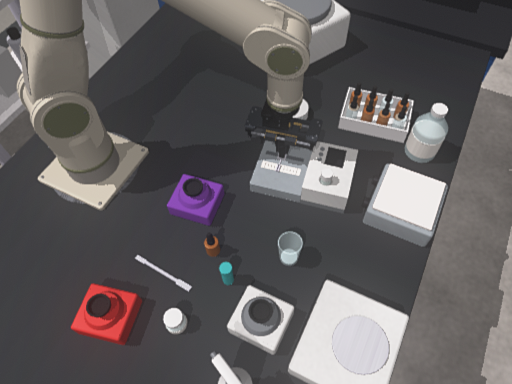

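The bystanders haven't moved; the dishes region only changed because the arm covers it at (290,105). The vial stands in the well and the tab is held, so I'll hand in.

```bash
python3 -c "
from bench import r
print(r.close_job())"; python3 g.py
```

```text
the job is handed in; nothing more can be done
None
the job is handed in; nothing more can be done
```

The job is handed in, at about 20 s on the robot's clock. I pressed the vial into the mixer cup, seated it in the photometer well and let go. The shutter tab is pulled out and still held.

- **Mixer:** I pressed the cup onto its stop at 15–16 N. The hand was at the height expected for full depth, and I held it there for about 1.2 s without the vial slipping.
- **Well:** the vial went in without side contact. It met the floor at the expected height with 6 N, and after release it stands upright with its cap out of the block.
- **Shutter:** pulled about 42 mm. In the scene view the pointer reads 0.06 px (about 0.2 mm) from the clip's line. Allowing for an assumed pointer height, that becomes about 0.5 mm past the line.
- **Disagreement:** the first, coarser estimates gave 42 mm of travel from the top view and 43.5–44 mm from the scene view. I went by the later close-up measurement. The arm blocked the top view at the end, so the final alignment rests on the scene camera alone.
- **Bystanders:** an image comparison showed no change around the spatula, turquoise vial, dropper bottle, jar, spray bottle, beaker or mixer. The dishes were partly hidden by the arm, so I could not fully compare them, though the arm never went down near them.

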